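Nip a glued brake pad in the turnbuckle clamp

TASK

Stand the freshly glued brake pad upright between the two open jaws of the clamp and let go of it. Then wind the turnbuckle by its spokes, tops of the spokes away from the robot, until both jaws pinch the pad firmly; stop at the first firm resistance, do not crush the pad, and leave the other things on the bench alone.

Things in the scene. Friction and masses are not known exactly. Their poses are not given: they have to be found in the camera images.
- clamp: the bonding clamp, fixed to the bench: a dark steel base plate 210 (its x) x 290 (its y) x 12 mm; origin at the centre of the plate's underside, z up, yaw within 0.3 rad of the robot's frame. Along its y, at x = -60 mm, runs the turnbuckle; at x = +60 mm lies the gap between the jaws
- nest (a point): point on the top of the base plate (12 mm above the bench) midway between the two jaws, where the pad's underside centre belongs
- jaw_left: green steel jaw on the clamp's +y side (axes and origin as the clamp's, 12 mm higher; slides in y). Jaw block 50 mm wide, centred at x = +60, top 45 mm above the plate, face of black rubber; screw tower at x = -60, 106 to 130 mm off the middle, 98 mm above the plate. Its rubber stands 0 to 7 mm proud, which poses do not tell: where the jaws meet the pad must be felt
- jaw_right: the mirror-image jaw on the -y side; its rubber gives 1 mm per 50 N. The open gap between the rubber faces is 40 to 55 mm at the start, at least 16 mm to either side of the nest point
- turnbuckle: steel turnbuckle between the screw towers, axis level along the clamp's y, 90 mm above the bench; origin on the axis at the hub's middle, y along the axis. Tube 29 mm across, 124 long; hub 42 across, 36 long; five round-ended spokes 12 mm thick stand out of the hub, one along its own +z and one every 72 degrees round y, each reaching 62 mm from the axis. Wound in strokes, spoke by spoke
- spoke_tip (a point): end of the turnbuckle's own +z spoke, 62 mm from the axis. Tops moving to the clamp's +x (away from the robot) draw both jaws in, 4 mm each per rad; 2 to 4 rad are needed. The screw is stiff: it turns free at 0.35 N m (6 N square on a spoke end), stays where it is left, eases back a little if left over 0.7 N m. A pushing finger must travel round with the spoke: dragged straight it jams
- screw (a point): fixed point on the clamp at the middle of the turnbuckle's axis. Once both jaws bear on the pad, the turning torque rises from 0.35 N m by 0.008 N m per newton of pinch: 0.5 N m is too light, 0.6 to 0.8 N m (11 to 14 N square on a spoke 56 mm from the axis) is the firm pinch wanted, 1.0 N m crushes the pad. From first bearing to crushing is only about 0.25 rad
- pad: the brake pad, standing on its edge: 80 mm wide (its x), 24 mm thick (its y: 8 mm dark steel back at +y, 16 mm brown lining at -y), 90 mm tall (its z), 0.35 to 0.6 kg; origin at the centre of its underside. It stands 45 mm proud of the jaws when in the nest. Either face may go to either jaw, its x along the clamp's x
- jar: bystander: amber screw-top jar, 62 mm across, 95 mm tall; origin under its centre
- tin: bystander: blue tin, 72 mm across, 100 mm tall; origin under its centre
- wrench: bystander: flat spanner lying between the clamp and the pad
- hammer: bystander: hammer lying on the left
- screwdriver: bystander: screwdriver lying beyond the clamp
- bearing: bystander: bearing ring, 72 mm across, 22 mm tall, near the robot
- drum: bystander: turned steel hub, 110 mm across, 50 mm tall, on the right
Mind the look-alikes: they are no part of the job. There is more than one size of the pad; the job needs the middle-sized.

How it is judged:
On the way, in this order (a step that is already met when the one before it is completed fails the run):
1. the pad stands upright on the base plate between the open jaws, let go (z of pad in the frame of nest between -0.004 and 0.004 m and horizontal distance between pad and nest below 0.016 m and angle between pad's own z axis and vertical below 0.1 rad and contact force between the fingers and pad below 0.3 N), for 0.2 s.
2. both jaws pinch the pad, at least 20 N each (contact force between each of jaw_left, jaw_right and pad above 20 N), for 0.2 s.
At the end, for the whole second after the job is handed in: the pad stands upright (within 0.1 rad), square to the clamp (0.12 rad), down on the base plate (4 mm) and within 16 mm of the nest point, pinched by each jaw with at least 20 N, at rest, the turnbuckle let go (all of step 2 and z of pad in the frame of nest below 0.004 m and horizontal distance between pad and nest below 0.016 m and angle between pad's own z axis and vertical below 0.1 rad and angle between the x axis of pad and the x axis of clamp, either way round below 0.12 rad and linear speed of pad below 0.02 m/s and contact force between the fingers and turnbuckle below 0.3 N); the robot touches nothing.
It fails at once if the pad is crushed: a jaw presses it with more than 85 N (contact force between any of jaw_left, jaw_right and pad above 85 N).
It fails at once if a bystander is moved more than 30 mm (distance of any of jar, tin, wrench, hammer, screwdriver, bearing, drum from where it was at the start of the episode above 0.03 m).
It also fails if it takes over 72 s, if anything falls off the work surface, if the arm or the gripper's body presses on something with over 40 N, if the wrist force passes 120 N, or if a joint passes its speed limit or range.

ROBOT

A 6-joint arm with a two-finger parallel gripper is mounted at the origin on the work surface. World frame = base frame: x ahead of the robot, y to its left, z up, the work surface at z = 0. Lengths are in m, angles in rad, forces in N, time in s.
With the tool pointing down it reaches from about 0.3 to 0.775 m from the base axis. Payload 14.6 kg.
Tool frame: the origin (TCP) lies where the fingers leave the gripper's body, on its centre line; the fingertips stand 97 mm ahead of it and the grasp point (between the pads) lies 78 mm ahead of it; z points along the fingers, y is the line along which they close (so a half turn about z gives the same grasp; the last joint's range is limited). The gripper opens to 94 mm and grips with 3 to 60 N. Pads are 16 mm wide; open, the fingers measure 119 mm over their backs; the gripper's body (75 mm by 177 mm) begins 78 mm behind the grasp point.
Start: joints at [-1.37, 0.3, 1.521, -0, 1.321, -0.067], TCP at [0.146, -0.53, 0.303] pointing down, gripper open.
Joint ranges: [-3.03, 3.03], [-0.79, 2.21], [0.23, 2.52], [-1.04, 4.18], [0, 3.07], [-2.55, 2.55]. Speed limits (rad/s): [2.22, 2.22, 2.57, 3.14, 3.14, 3.14].

INTERFACE

Orientations are given as a unit quaternion [w, x, y, z].
In Python, from workcell import r gives the robot as it stands.
- The arm moves only by the tool apply_moves, never from a script. Its argument "rows" is a list of rows, each a list of 7 numbers: the turn, a rotation vector about the tool's x, y, z in units of 90 degrees (1.0 is 90 degrees), then the shift along the tool's x, y, z in units of 25 mm (1.0 is 25 mm), then the opening, from -1 (shut) to 1 (fully open). A call has 1 to 20 rows; each row shifts and turns the commanded pose from where the row before left it, along the tool's axes as they then stand; what a row does not reach is not made up. A row lasts 1/8 s, in which the tool goes at most 62.5 mm and 10.7 degrees, less where a joint would pass 70% of its speed; a pose out of reach is approached as far as the arm can. A call with a number of a shift or a turn outside -1 to 1 is refused whole. A call with a gripper value outside its range is refused whole. The fingers move at their own pace and stop on an object; "force" is the grip in N (left out, the last holds). Time passes only in rows, so rows that do not move let the fingers close. It gives the time, the measured TCP pose, the force, the opening and the grip force at its end, in the units of the state.
- r.state(): the state, without advancing time (a new reading comes with each control period).
- r.capture(name): name is "scene" or "side" or "wrist"; returns the picture (384x512x3 uint8, red, green, blue); there is no depth.
- r.get_calibration(name): a dict with "fx", "fy", "cx", "cy" (pixels), "rvec" (rotation vector, rad) and "tvec" (3), from world to camera coordinates, as OpenCV has them; the wrist camera has in their place "tool_from_camera" (4x4, takes a point from camera to tool coordinates, whose origin is the TCP and whose axes are the flange's). Camera axes: x right, y down, z forward; pixel columns grow to the right and rows downward; lengths in m; the calibration is good to about 2 mm. The wrist camera is an equidistant fisheye: a pixel r from the principal point sees the ray r / f radians off the axis. A picture is of the moment at which its call begins: read the wrist's pose just before it. get_calibration takes no time and is no camera call.
- r.hand_in(): hands the job in; it is judged then, once.
The state is a dict: "time": time; "qpos": joint angles; "qvel": joint speeds; "effort": joint torques, N m; "position": TCP position; "tool_rot": TCP orientation; "ft_force": force on the tool from outside, world axes, zero at the start; "moment": the same for the moment, N m; "width": opening from 0.0 (shut) to 1.0 (fully open); "grip_force": force on a finger pad.
Only numpy, scipy, OpenCV 4.12 (cv2) and the standard library are available. Lean on these libraries where they do the work, as an engineer would, in place of code of your own. Each camera call takes 0.05 s, during which the arm holds its last target. There are 200 camera calls.

## Working session

There is one attempt and no reset: what is moved stays moved. The work goes in short steps, Python scripts to look and compute and a tool call to move; the robot and the scene stay as the last step left them, time stands still between calls to the robot, and variables do not carry over. Pictures are saved under pics/ and viewed, at most 14 in all, crops included, and the job is handed in when it is done.

Besides the shell and the picture viewer there is one more tool, called after "Request:" as name(argument=value, ...), one argument or row to a line, values as JSON. apply_moves: Moves the arm, as the interface text tells. Shifts and turns lie within -1 to 1; 1 stands for 25 mm of shift or 90 degrees of turn. Its arguments: {"type":"object","properties":{"rows":{"type":"array"},"force":{"type":"number"}},"required":["rows"]}

```bash
mkdir -p pics; ls
python3 - <<'E'
from workcell import r
import cv2
for n in ("scene","side"):
    im=r.capture(n); cv2.imwrite(f"pics/{n}0.png",im[:,:,::-1]); print(n,r.get_calibration(n))
print(r.get_calibration("wrist")); print(r.state())
E
```

```text
pics
scene {'fx': 471.4440930103885, 'fy': 471.4440930103885, 'cx': 254.76150246339353, 'cy': 182.14868728772566, 'rvec': array([ 2.08747146,  1.65459094, -0.47266966]), 'tvec': array([-0.12740813, -0.41707327,  1.74275922])}
side {'fx': 383.5808700891253, 'fy': 383.5808700891253, 'cx': 258.6847130535338, 'cy': 193.7783591045546, 'rvec': array([ 0.11595822, -2.77614466,  1.39231276]), 'tvec': array([0.58192612, 0.11324458, 1.09636916])}
{'fx': 297.3186396354542, 'fy': 297.3186396354542, 'cx': 258.23411190121226, 'cy': 199.26170147729337, 'tool_from_camera': array([[-4.28077033e-04, -9.67383459e-01, -2.53316125e-01,
         7.49912202e-02],
       [ 9.99999900e-01, -4.47087064e-04,  1.74787151e-05,
         1.59449019e-03],
       [-1.30162983e-04, -2.53316092e-01,  9.67383554e-01,
        -8.18912050e-02],
       [ 0.00000000e+00,  0.00000000e+00,  0.00000000e+00,
         1.00000000e+00]])}
{'time': 0.1, 'qpos': array([-1.36962666e+00,  3.00368345e-01,  1.52146561e+00, -1.97100101e-05,
        1.32071648e+00, -6.66003679e-02]), 'qvel': array([-1.28374329e-03, -4.75341587e-04,  2.18407205e-05, -4.12429157e-04,
       -9.37246364e-05,  9.07930141e-04]), 'effort': array([-3.99223090e-04, -5.32644761e+01, -3.53284800e+01,  7.09098321e-02,
        2.34447228e-02, -6.20206674e-05]), 'position': array([ 0.14548868, -0.53027904,  0.3021915 ]), 'tool_rot': array([-4.77162305e-04,  9.91050341e-01,  1.33487797e-01, -4.17231617e-05]), 'ft_force': array([-0.18508283,  0.44602149, -0.22721596]), 'moment': array([0.00470414, 0.008616  , 0.01453661]), 'grip_force': 0.0, 'width': 1.0038205901998187}
```

View pics/scene0.png

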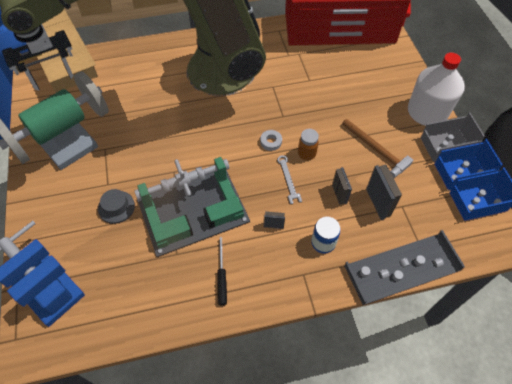

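View pics/side0.png

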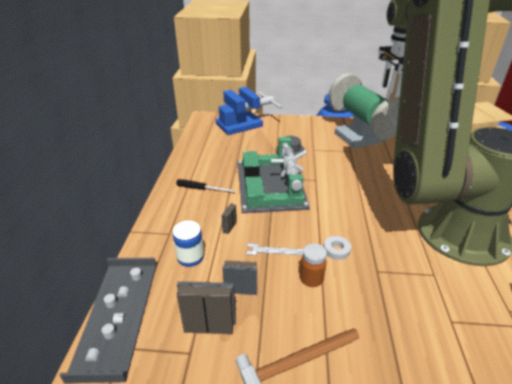

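The scene shows three pads: small (274,220), medium (342,186) and large (382,192). The clamp is at about (192,205). I'll enlarge for exact corners.

```bash
cat > h.py <<'E'
import numpy as np, cv2
from workcell import r
from scipy.spatial.transform import Rotation as R
def ray(n,uv):
    c=r.get_calibration(n); M=cv2.Rodrigues(c["rvec"])[0]
    d=M.T@np.array([(uv[0]-c["cx"])/c["fx"],(uv[1]-c["cy"])/c["fy"],1]); return -M.T@c["tvec"],d/np.linalg.norm(d)
def onz(n,uv,z):
    o,d=ray(n,uv); return o+d*(z-o[2])/d[2]
def proj(n,P):
    c=r.get_calibration(n)
    K=np.array([[c["fx"],0,c["cx"]],[0,c["fy"],c["cy"]],[0,0,1]])
    return cv2.projectPoints(np.atleast_2d(np.float64(P)),c["rvec"],c["tvec"],K,None)[0][:,0]
def tool():
    s=r.state(); q=s["tool_rot"]; return s["position"],R.from_quat([q[1],q[2],q[3],q[0]]).as_matrix()
def wray(uv,pose=None):
    p,M=pose or tool(); c=r.get_calibration("wrist")
    a=np.array([uv[0]-c["cx"],uv[1]-c["cy"]]); rr=np.hypot(*a); th=rr/c["fx"]
    d=np.r_[a/rr*np.sin(th),np.cos(th)]; T=c["tool_from_camera"]
    return p+M@T[:3,3], M@T[:3,:3]@d
def wonz(uv,z,pose=None):
    o,d=wray(uv,pose); return o+d*(z-o[2])/d[2]
def wproj(P,pose=None):
    p,M=pose or tool(); c=r.get_calibration("wrist"); T=c["tool_from_camera"]
    v=T[:3,:3].T@(M.T@(np.array(P)-p)-T[:3,3]); th=np.arctan2(np.hypot(v[0],v[1]),v[2])
    return np.array([c["cx"],c["cy"]])+v[:2]/np.hypot(v[0],v[1])*th*c["fx"]
E
python3 - <<'E'
import cv2
a=cv2.imread("pics/scene0.png")[140:260,120:410]; cv2.imwrite("pics/c0.png",cv2.resize(a,None,fx=2.75,fy=2.75,interpolation=cv2.INTER_CUBIC))
from h import *
for n,z,u in (("pad",.09,(342,175)),("clamp",.0,(192,210)),("small",0.05,(274,214)),("big",.1,(382,178))): print(n,onz("scene",u,z))
print("cam",ray("scene",(255,182))[0],ray("side",(255,182))[0])
E
```

```text
pad [0.5968548  0.25472484 0.09      ]
clamp [ 0.56132169 -0.19646606  0.        ]
small [0.65676331 0.03376371 0.05      ]
big [0.63906764 0.36116089 0.1       ]
cam [ 1.2719019  -0.16981358  1.25730727] [0.51616792 0.85592571 0.74461367]
```

View pics/c0.png

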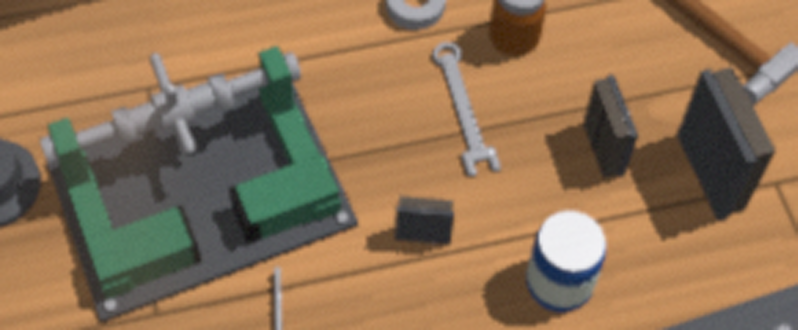

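The crop shows the clamp's far plate corners at about (249,221) and (158,256). The medium pad's top runs from about (341,168) to (350,189). I'll move over the clamp and look from the wrist.

Request:
apply_moves(
  rows=[
    [0, 0, 0, 1, -0.45, -0.3, 1],
    [0, 0, 0, 1, -0.45, -0.3, 1],
    [0, 0, 0, 1, -0.45, -0.3, 1],
    [0, 0, 0, 1, -0.45, -0.3, 1],
    [0, 0, 0, 1, -0.45, -0.3, 1],
    [0, 0, 0, 1, -0.45, -0.3, 1],
    [0, 0, 0, 1, -0.45, -0.3, 1],
    [0, 0, 0, 1, -0.45, -0.3, 1],
    [0, 0, 0, 1, -0.45, 0, 1],
    [0, 0, 0, 1, -0.45, 0, 1],
    [0, 0, 0, 1, -0.45, 0, 1],
    [0, 0, 0, 1, -0.45, 0, 1],
    [0, 0, 0, 1, -0.45, 0, 1],
    [0, 0, 0, 1, -0.45, 0, 1],
    [0, 0, 0, 1, -0.45, 0, 1],
    [0, 0, 0, 0, 0, 0, 1],
    [0, 0, 0, 0, 0, 0, 1],
  ],
)

```text
time: 2.22
position: [0.4621, -0.2687, 0.3624]
tool_rot: [-0.0, 0.991, 0.134, -0.0]
ft_force: [0.2, -1.4, -0.6]
width: 1.001
grip_force: 0.0
```

Run:
```python
from h import *
p,M=tool(); im=r.capture("wrist"); np.savez("w1",p=p,M=M,im=im); print(p,M.round(3))
cv2.imwrite("pics/w1.png",cv2.resize(im[:,:,::-1],None,fx=1.56,fy=1.56,interpolation=cv2.INTER_CUBIC))
s=lambda u,v:(120+u/2.75,140+v/2.75)
a=onz("scene",s(355,222),.012);b=onz("scene",s(105,318),.012);print(a,b,np.hypot(*(a-b)[:2]))
```

```text
[ 0.46211577 -0.26874277  0.36241465] [[ 0.964  0.265 -0.001]
 [ 0.265 -0.964  0.   ]
 [-0.    -0.    -1.   ]]
[ 0.642418   -0.03732726  0.012     ] [ 0.6919344  -0.31317997  0.012     ] 0.28026165305681777
```

View pics/w1.png

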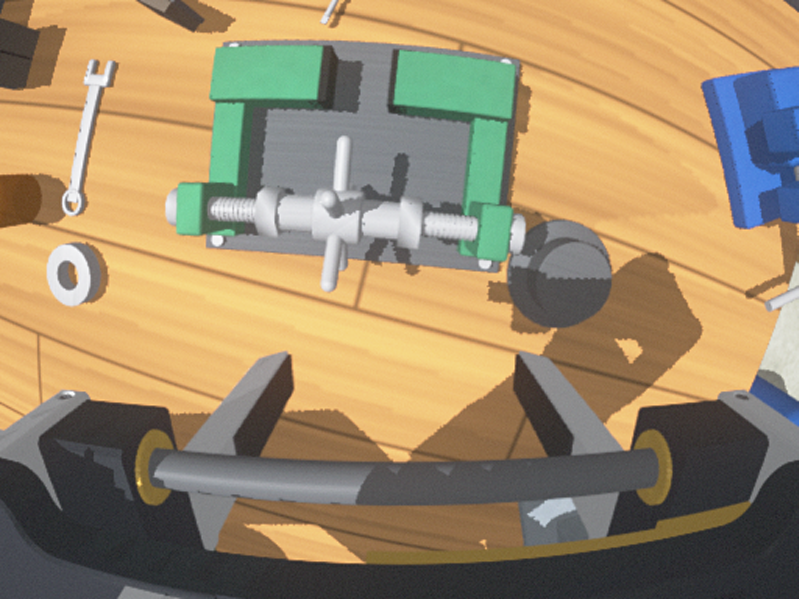

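The wrist picture shows the clamp whole. The plate bolts are near (232,46), (510,62), (218,240) and (485,264), and the hub near (336,214). Spoke ends are at (343,140) and (330,288), plus one pointing up at about (329,200).

Run:
```python
from h import *
f=np.load("w1.npz"); pose=(f["p"],f["M"]); k=1.5625
g=lambda u,z:wonz((u[0]/k,u[1]/k),z,pose)
B=np.array([g(u,.014) for u in ((232,46),(510,62),(485,264),(218,240))]); c=B.mean(0); 
print(B.round(4)); ex=(B[0]+B[1]-B[2]-B[3])[:2]; ey=(B[0]+B[3]-B[1]-B[2])[:2]
print("c",c,"yaw",np.arctan2(ex[1],ex[0]),np.arctan2(-ey[0],ey[1]),"dims",np.linalg.norm(ex)/2,np.linalg.norm(ey)/2)
yaw=np.arctan2(-ey[0],ey[1]); Rz=R.from_euler("z",yaw).as_matrix()
L=lambda P:(Rz.T@(P-np.r_[c[:2],0])).round(4)
for n,u,z in (("jl",(326,46),.057),("jl",(320,103),.057),("jr",(398,50),.057),("jr",(388,105),.057),("jl out",(212,98),.057),("jl out",(219,45),.057),("jr out",(514,118),.057),("jr out",(515,60),.057),("hub",(336,216),.09),("spoke far",(343,140),.09),("spoke near",(330,288),.09),("up",(328,200),.15)): print(n,L(g(u,z)))
```

```text
[[ 0.6379 -0.0503  0.014 ]
 [ 0.6846 -0.3126  0.014 ]
 [ 0.491  -0.3423  0.014 ]
 [ 0.4477 -0.0861  0.014 ]]
c [ 0.56530655 -0.19780327  0.014     ] yaw 0.16900957749937215 0.1719455761750386 dims 0.1947443659422202 0.2631254823998875
jl [0.0824 0.0302 0.057 ]
jl [0.0312 0.0297 0.057 ]
jr [ 0.0824 -0.0304  0.057 ]
jr [ 0.0331 -0.0269  0.057 ]
jl out [0.0351 0.1279 0.057 ]
jl out [0.0849 0.1278 0.057 ]
jr out [ 0.0349 -0.1323  0.057 ]
jr out [ 0.0869 -0.129   0.057 ]
hub [-0.0615  0.003   0.09  ]
spoke far [-0.0028  0.0027  0.09  ]
spoke near [-0.1181  0.0038  0.09  ]
up [-0.0479  0.0005  0.15  ]
```

Request:
apply_moves(
  rows=[
    [0, 0, 0, 0.43, -0.97, 0.07, 1],
    [0, 0, 0, 0.43, -0.97, 0.07, 1],
    [0, 0, 0, 0.43, -0.97, 0.07, 1],
    [0, 0, 0, 0.43, -0.97, 0.07, 1],
    [0, 0, 0, 0.43, -0.97, 0.07, 1],
    [0, 0, 0, 0.43, -0.97, 0.07, 1],
    [0, 0, 0, 0.43, -0.97, 0.07, 1],
    [0, 0, 0, 0.43, -0.97, 0.07, 1],
    [0, 0, 0, 0.43, -0.97, 0.07, 1],
    [0, 0, 0, 0.43, -0.97, 0.07, 1],
    [0, 0, 0, 0.43, -0.97, 0.07, 1],
    [0, 0, 0, 0.43, -0.97, 0.07, 1],
    [0, 0, 0, 0.43, -0.97, 0.07, 1],
    [0, 0, 0, 0.43, -0.97, 0.07, 1],
    [0, 0, 0, 0.43, -0.97, 0.07, 1],
    [0, 0, 0, 0.43, -0.97, 0.07, 1],
    [0, 0, 0, 0.43, -0.97, 0.07, 1],
    [0, 0, 0, 0, 0, 0, 1],
    [0, 0, 0, 0, 0, 0, 1],
  ],
)

```text
time: 4.65
position: [0.5297, 0.1765, 0.3329]
tool_rot: [0.0, 0.991, 0.133, -0.0]
ft_force: [-0.3, 0.3, -1.4]
width: 0.998
grip_force: 0.0
```

Run:
```python
from h import *
p,M=tool(); im=r.capture("wrist"); np.savez("w2",p=p,M=M,im=im); print(p)
u=wproj([.597,.255,.09]); print(u); x0,y0=max(0,int(u[0])-130),max(0,int(u[1])-100)
print(x0,y0)
cv2.imwrite("pics/w2.png",cv2.resize(im[y0:y0+200,x0:x0+260,::-1],None,fx=3,fy=3,interpolation=cv2.INTER_CUBIC))
```

```text
[0.52966832 0.17649976 0.3329416 ]
[203.44329126 114.40158579]
73 14
```

View pics/w2.png

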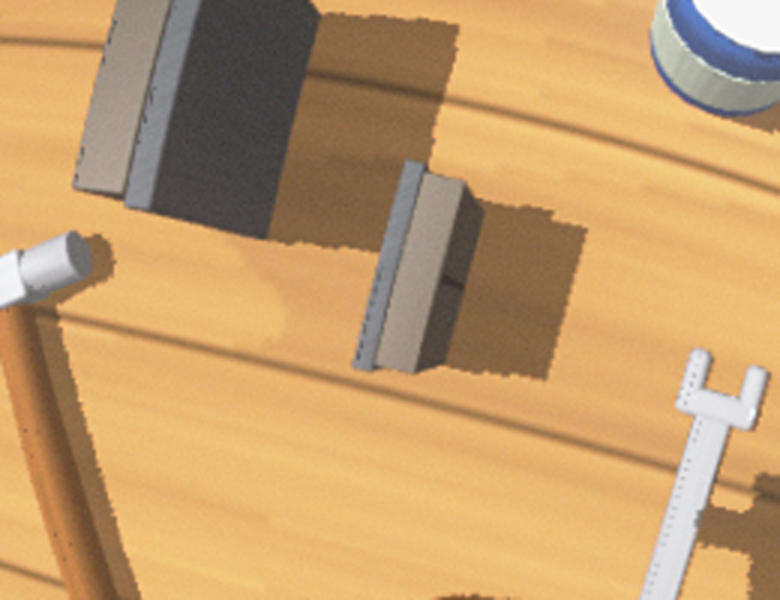

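The medium pad's top face has crop corners at (407,160), (465,181), (414,373) and (355,369). The steel back is on its +y side.

Run:
```python
from h import *
f=np.load("w2.npz"); pose=(f["p"],f["M"])
P=np.array([wonz((73+u/3,14+v/3),.09,pose) for u,v in ((407,160),(465,181),(414,373),(355,369))])
print(P.round(4)); l=(P[0]+P[1]-P[2]-P[3])/2; t=(P[0]+P[3]-P[1]-P[2])/2
print("c",P.mean(0),"len",np.linalg.norm(l),"thk",np.linalg.norm(t),"yaw",np.arctan2(l[1],l[0]),np.arctan2(-t[0],t[1]))
print("side/scene reproj",proj("scene",np.r_[P.mean(0)[:2],.09]),proj("side",np.r_[P.mean(0)[:2],.09]))
print("tool yaw",np.arctan2(f["M"][1,0],f["M"][0,0]))
y=np.arctan2(l[1],l[0]); print("delta tool",pose[1].T@(P.mean(0)-pose[0]))
```

```text
[[0.649  0.2632 0.09  ]
 [0.6462 0.2404 0.09  ]
 [0.5733 0.2403 0.09  ]
 [0.5694 0.2622 0.09  ]]
c [0.60947058 0.25152823 0.09      ] len 0.07622722710736919 thk 0.022321904744484512 yaw 0.0070338586055564405 0.021780921453744263
side/scene reproj [[342.35764277 178.72628444]] [[238.74483285 263.32221053]]
tool yaw 0.26712755748263967
delta tool [ 0.09680608 -0.05135424  0.24291896]
```

Request:
apply_moves(
  rows=[
    [0, 0, 0.081, 0, 0, 0, 0.1],
    [0, 0, 0.081, 0, 0, 0, 0.1],
    [0, 0, 0, 0.81, -0.74, 0, 0.1],
    [0, 0, 0, 0.81, -0.74, 0, 0.1],
    [0, 0, 0, 0.81, -0.74, 0, 0.1],
    [0, 0, 0, 0.8, -0.74, 0, 0.1],
    [0, 0, 0, 0, 0, 1, 0.1],
    [0, 0, 0, 0, 0, 1, 0.1],
    [0, 0, 0, 0, 0, 1, 0.1],
    [0, 0, 0, 0, 0, 1, 0.1],
    [0, 0, 0, 0, 0, 1, 0.1],
    [0, 0, 0, 0, 0, 1, 0.1],
    [0, 0, 0, 0, 0, 0.8, 0.1],
    [0, 0, 0, 0, 0, 0.5, 0.1],
    [0, 0, 0, 0, 0, 0, 0.1],
  ],
)

```text
time: 6.58
position: [0.6093, 0.2523, 0.1499]
tool_rot: [0.0, 1.0, 0.007, -0.0]
ft_force: [-0.4, -0.6, -0.2]
width: 0.547
grip_force: 0.0
```

Run:
```python
from h import *
p,M=tool(); im=r.capture("wrist"); np.savez("w3",p=p,M=M,im=im); print(p, np.arctan2(M[1,0],M[0,0]))
cv2.imwrite("pics/w3.png",im[:,:,::-1])
```

```text
[0.60934253 0.25230307 0.1498531 ] 0.013127506646211198
```

View pics/w3.png

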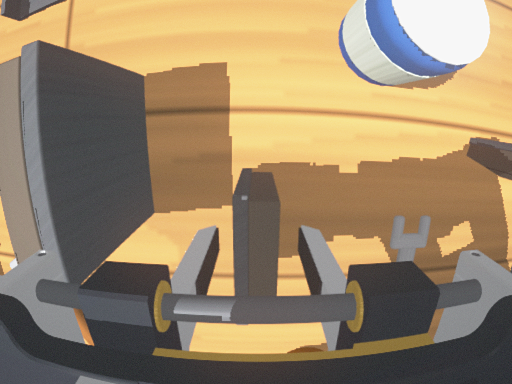

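The pad stands between the fingers, with its far top edge at about (257,171). I'll close on it and check the fore-aft offset.

Request:
apply_moves(
  rows=[
    [0, 0, 0, 0, 0, 0, -0.5],
    [0, 0, 0, 0, 0, 0, -1],
    [0, 0, 0, 0, 0, 0, -1],
    [0, 0, 0, 0, 0, 0, -1],
    [0, 0, 0, 0, 0, 0, -1],
  ],
  force=30,
)

```text
time: 7.25
position: [0.6095, 0.2526, 0.1507]
tool_rot: [-0.0, 1.0, 0.007, 0.0]
ft_force: [0.2, 0.3, 3.5]
width: 0.254
grip_force: 30.0
```

Run:
```python
from h import *
f=np.load("w3.npz"); pose=(f["p"],f["M"])
for u in ((242,169),(273,172)): 
  for z in (.086,.09,): print(u,z,wonz(u,z,pose))
print(r.state()["qpos"])
```

```text
(242, 169) 0.086 [0.66189104 0.25983346 0.086     ]
(242, 169) 0.09 [0.66251953 0.25962184 0.09      ]
(273, 172) 0.086 [0.6605735  0.24444078 0.086     ]
(273, 172) 0.09 [0.66123817 0.24465184 0.09      ]
[3.37393220e-01 6.88400631e-01 1.31467257e+00 1.71263884e-05
 1.13795371e+00 1.89482983e+00]
```

Request:
apply_moves(
  rows=[
    [0, 0, 0, 0, 0, -0.5, -1],
    [0, 0, 0, 0, 0, -1, -1],
    [0, 0, 0, 0, 0, -1, -1],
    [0, 0, 0, 0, 0, -1, -1],
    [0, 0, -0.05, 0, 0, -0.5, -1],
    [0, 0, -0.05, 0, 0, 0, -1],
    [0, 0, 0, -0.132, 0.97, 0, -1],
    [0, 0, 0, -0.132, 0.97, 0, -1],
    [0, 0, 0, -0.132, 0.97, 0, -1],
    [0, 0, 0, -0.132, 0.97, 0, -1],
    [0, 0, 0, -0.132, 0.97, 0, -1],
    [0, 0, 0, -0.132, 0.97, 0, -1],
    [0, 0, 0, -0.132, 0.97, 0, -1],
    [0, 0, 0, -0.132, 0.97, 0, -1],
    [0, 0, 0, -0.132, 0.97, 0, -1],
    [0, 0, 0, -0.132, 0.97, 0, -1],
    [0, 0, 0, -0.132, 0.97, 0, -1],
    [0, 0, 0, -0.132, 0.97, 0, -1],
    [0, 0, 0, -0.132, 0.97, 0, -1],
    [0, 0, 0, -0.132, 0.97, 0, -1],
  ],
)

```text
time: 9.75
position: [0.6209, -0.092, 0.2505]
tool_rot: [0.0, 0.996, 0.084, -0.0]
ft_force: [-0.3, -0.3, -4.0]
width: 0.255
grip_force: 30.0
```

Request:
apply_moves(
  rows=[
    [0, 0, 0, -0.132, 0.97, 0, -1],
    [0, 0, 0, -0.132, 0.97, 0, -1],
    [0, 0, 0, -0.132, 0.97, 0, -1],
    [0, 0, 0, -0.132, 0.97, 0, -1],
    [0, 0, 0, 0, 0, 0, -1],
    [0, 0, 0, 0, 0, 0, -1],
  ],
)

```text
time: 10.5
position: [0.6249, -0.1877, 0.2503]
tool_rot: [-0.0, 0.996, 0.085, -0.0]
ft_force: [0.7, -0.1, -2.9]
width: 0.253
grip_force: 30.0
```

Run:
```python
from h import *
p,M=tool(); im=r.capture("wrist"); np.savez("w4",p=p,M=M,im=im); print(p, np.arctan2(M[1,0],M[0,0]))
cv2.imwrite("pics/w4.png",cv2.resize(im[:,:,::-1],None,fx=1.5625,fy=1.5625,interpolation=cv2.INTER_CUBIC))
```

```text
[ 0.62490155 -0.18767197  0.25025531] 0.17034308468214002
```

View pics/w4.png

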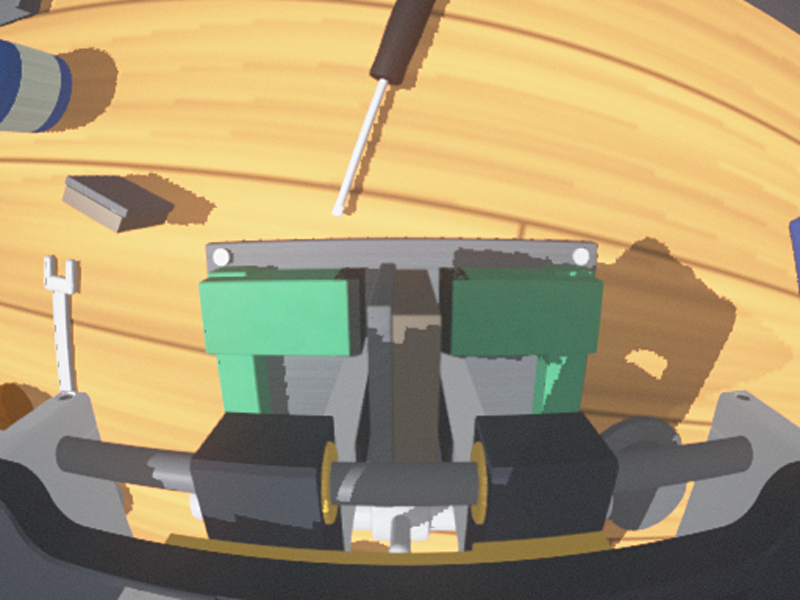

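The pad hangs midway in the gap. The far bolts are at (222,257) and (581,257), and the inner jaw top edges at u≈350 and 453. I'll check the centring numerically.

Run:
```python
from h import *
f=np.load("w4.npz"); pose=(f["p"],f["M"]); k=1.5625
T=lambda u,z:(pose[1].T@(wonz((u[0]/k,u[1]/k),z,pose)-pose[0])).round(4)
for n,u,z in (("bL",(222,257),.014),("bR",(581,257),.014),("jl",(349,269),.057),("jl",(350,355),.057),("jr",(454,269),.057),("jr",(452,355),.057),("padL",(366,268),.0996),("padR",(436,275),.0996)): print(n,T(u,z))
```

```text
bL [ 0.0327 -0.1304  0.2363]
bR [0.0325 0.1301 0.2362]
jl [ 0.0295 -0.0314  0.1933]
jl [-0.0254 -0.0324  0.1933]
jr [0.0294 0.0319 0.1932]
jr [-0.0254  0.0321  0.1932]
padL [ 0.037  -0.0176  0.1507]
padR [0.0334 0.018  0.1506]
```

Request:
apply_moves(
  rows=[
    [0, 0, 0, -0.05, 0, 0.7, -1],
    [0, 0, 0, 0, 0, 0.8, -1],
    [0, 0, 0, 0, 0, 0.8, -1],
    [0, 0, 0, 0, 0, 0.6, -1],
    [0, 0, 0, 0, 0, 0.4, -1],
    [0, 0, 0, 0, 0, 0.1, -1],
    [0, 0, 0, 0, 0, 0.05, -1],
    [0, 0, 0, 0, 0, 0, -1],
    [0, 0, 0, 0, 0, 0, -1],
  ],
)

```text
time: 11.68
position: [0.6238, -0.188, 0.1646]
tool_rot: [0.0, 0.996, 0.085, 0.0]
ft_force: [-0.4, 0.4, -3.9]
width: 0.252
grip_force: 30.0
```

Request:
apply_moves(
  rows=[
    [0, 0, 0, 0, 0, 0.04, -1],
    [0, 0, 0, 0, 0, 0.03, -1],
    [0, 0, 0, 0, 0, 0, -1],
  ],
)

```text
time: 12.05
position: [0.6237, -0.1879, 0.1628]
tool_rot: [0.0, 0.996, 0.085, 0.0]
ft_force: [-1.8, 0.3, 1.1]
width: 0.254
grip_force: 30.0
```

Request:
apply_moves(
  rows=[
    [0, 0, 0, 0, 0, 0, -0.3],
    [0, 0, 0, 0, 0, 0, 0],
    [0, 0, 0, 0, 0, 0, 0.2],
    [0, 0, 0, 0, 0, 0, 0.2],
    [0, 0, 0, 0, 0, 0, 0.2],
    [0, 0, 0, 0, 0, -0.4, 0.2],
    [0, 0, 0, 0, 0, -1, 0.2],
    [0, 0, 0, 0, 0, -1, 0.2],
    [0, 0, 0, 0, 0, -1, 0.2],
    [0, 0, 0, 0, 0, -1, 0.2],
    [0, 0, 0, 0, 0, -1, 0.2],
    [0, 0, 0, -1, 0, -0.6, 0.2],
    [0, 0, 0, -1, 0, 0, -0.2],
    [0, 0, 0, -1, 0, 0, -1],
    [0, 0, 0, -1, 0, 0, -1],
    [0, 0, 0, -1, 0, 0, -1],
    [0, 0, 0, -1, 0, 0, -1],
    [0, 0, 0, 0, 0, 0, -1],
    [0, 0, 0, 0, 0, 0, -1],
  ],
)

```text
time: 14.42
position: [0.4763, -0.2133, 0.313]
tool_rot: [0.0, 0.996, 0.085, 0.0]
ft_force: [0.7, -0.1, -0.9]
width: 0.01
grip_force: 0.0
```

Run:
```python
from h import *
p,M=tool(); im=r.capture("wrist"); np.savez("w5",p=p,M=M,im=im); print(p, np.arctan2(M[1,0],M[0,0]),r.state()["ft_force"])
cv2.imwrite("pics/w5.png",cv2.resize(im[:,:,::-1],None,fx=1.5625,fy=1.5625,interpolation=cv2.INTER_CUBIC))
```

```text
[ 0.47629442 -0.21331207  0.31295935] 0.17034965278115127 [0.38198409 1.07869671 0.21585743]
```

View pics/w5.png

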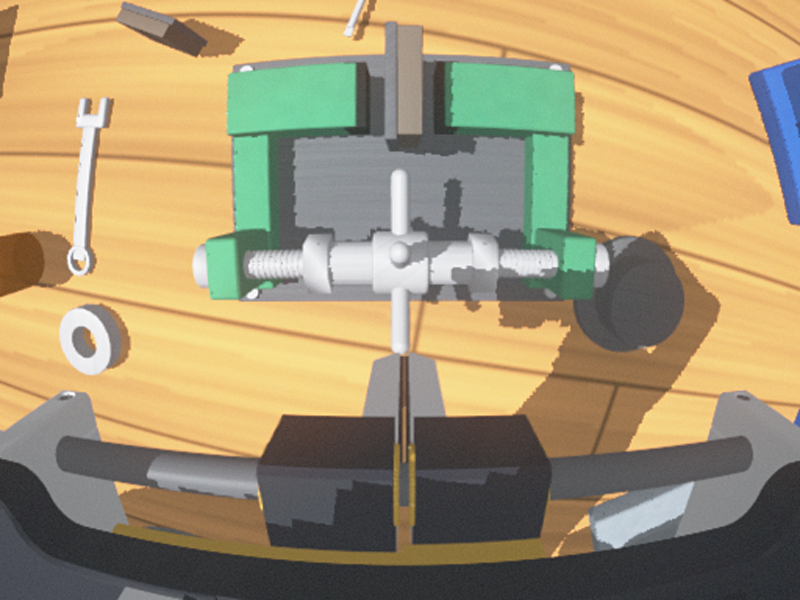

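The pad stands upright in the gap, with its top at (387–422, 25–138). The spoke tips show at (399,252) up, (399,172) far and (401,350) near. I'll work out the spoke angle.

```bash
cat >> h.py <<'E'
YAW=.171; AX=np.array([.5062,-.2083,.09]); C=R.from_euler("z",YAW).as_matrix()
def pol():
    "tilt deg, a, b, y (mm) of the TCP about the screw; force (u,v,y), torque about screw from force at 56 mm and from moment"
    s=r.state(); p,M=tool(); q=C.T@(p-AX)*1e3; u=-C.T@M[:,2]; ph=np.arctan2(u[0],u[2])
    U=np.array([np.sin(ph),np.cos(ph)]); V=np.array([np.cos(ph),-np.sin(ph)]); xz=q[[0,2]]
    F=C.T@s["ft_force"]; Mo=C.T@s["moment"]; t=np.cross(q/1e3,F)[1]
    print("t %.2f tilt %.2f a %.1f b %.1f y %.1f | Fu %.1f Fv %.1f Fy %.1f | rxF %.3f M_y %.3f sum %.3f"%(s["time"],np.degrees(ph),xz@U,xz@V,q[1],F[[0,2]]@U,F[[0,2]]@V,F[1],t,Mo[1],t+Mo[1]), s["qpos"].round(2))
E
python3 - <<'E'
from h import *
f=np.load("w5.npz"); pose=(f["p"],f["M"]); k=1.5625
from scipy.optimize import brentq
for n,u,a0,a1 in (("up",(399,252),-20,60),("far",(399,172),50,110),("near",(401,350),-90,-30)):
    o,d=wray((u[0]/k,u[1]/k),pose); o=C.T@(o-AX); d=C.T@d
    t=-o[1]/d[1]  if abs(d[1])>.3 else None
    # ray vs radius 60 circle in x,z
    A=d[0]**2+d[2]**2;B=o[0]*d[0]+o[2]*d[2]
    for R_ in (.056,.060,.062):
        Cc=o[0]**2+o[2]**2-R_**2; D=B*B-A*Cc
        if D<0: print(n,R_,"miss",np.sqrt(o[0]**2+o[2]**2-B*B/A)); continue
        print(n,R_,[np.degrees(np.arctan2(*(o+d*t)[[0,2]])).round(1) for t in ((-B-np.sqrt(D))/A,(-B+np.sqrt(D))/A)])
pol()
E
```

```text
up 0.056 [np.float64(13.1), np.float64(-178.4)]
up 0.06 [np.float64(12.7), np.float64(-178.1)]
up 0.062 [np.float64(12.5), np.float64(-177.9)]
far 0.056 miss 0.058330604440101075
far 0.06 [np.float64(73.9), np.float64(101.0)]
far 0.062 [np.float64(67.6), np.float64(107.2)]
near 0.056 miss 0.059032935860245724
near 0.06 [np.float64(-60.3), np.float64(-80.9)]
near 0.062 [np.float64(-52.8), np.float64(-88.4)]
t 14.47 tilt -0.03 a 222.7 b -30.1 y 0.2 | Fu 0.2 Fv 0.6 Fy 1.0 | rxF 0.131 M_y -0.017 sum 0.114 [-0.49  0.23  1.59  0.    1.33  0.91]
```

Request:
apply_moves(
  rows=[
    [0, -0.05, 0, 0.8, 0, 0, -1],
    [0, -0.05, 0, 0.8, 0, 0, -1],
    [0, 0, 0, 0, 0, 0, -1],
    [0, 0, 0, 0, 0, 0, -1],
  ],
)

```text
time: 14.98
position: [0.5152, -0.2065, 0.3106]
tool_rot: [0.007, 0.993, 0.085, -0.078]
ft_force: [0.1, 0.1, 0.1]
width: 0.009
grip_force: 0.0
```

```bash
python3 -c "
from h import *
pol(); print(tool()[0], C.T@(tool()[0]-AX))"
```

```text
t 14.97 tilt 8.96 a 219.3 b -25.3 y 0.3 | Fu 0.1 Fv 0.1 Fy 0.1 | rxF 0.019 M_y -0.044 sum -0.024 [-0.42  0.36  1.43 -0.09  1.48  0.99]
[ 0.51523273 -0.2064674   0.3105815 ] [0.00921284 0.00026879 0.2205815 ]
```

Request:
apply_moves(
  rows=[
    [0, 0, 0, 0.1, 0, 0.7, -1],
    [0, 0, 0, 0.1, 0, 0.9, -1],
    [0, 0, 0, 0, 0, 0.9, -1],
    [0, 0, 0, 0, 0, 0.8, -1],
    [0, 0, 0, 0, 0, 0.15, -1],
    [0, -0.0667, 0, 0.56, 0, -0.055, -1],
    [0, -0.0667, 0, 0.56, 0, -0.055, -1],
    [0, -0.0667, 0, 0.56, 0, -0.055, -1],
  ],
)

```text
time: 15.98
position: [0.5475, -0.2014, 0.2186]
tool_rot: [0.02, 0.968, 0.082, -0.235]
ft_force: [-7.1, -3.2, -0.2]
width: 0.008
grip_force: 3.0
```

```bash
python3 -c "
from h import *
pol()"
```

```text
t 15.97 tilt 27.25 a 133.5 b -21.6 y -0.2 | Fu -3.7 Fv -6.6 Fy -2.0 | rxF -0.962 M_y 0.931 sum -0.032 [-0.35  0.62  1.3  -0.23  1.64  1.09]
```

Request:
apply_moves(
  rows=[
    [0, -0.0667, 0, 0.56, 0, -0.055, -1],
    [0, -0.0667, 0, 0.56, 0, -0.055, -1],
    [0, -0.0667, 0, 0.56, 0, -0.055, -1],
    [0, -0.0667, 0, 0.56, 0, -0.055, -1],
    [0, 0, 0, 0, 0, 0, -1],
  ],
)

```text
time: 16.6
position: [0.5951, -0.1924, 0.1881]
tool_rot: [0.036, 0.899, 0.077, -0.43]
ft_force: [-2.3, -0.4, 0.8]
width: 0.006
grip_force: 1.0
```

```bash
python3 -c "
from h import *
pol()"
```

```text
t 16.60 tilt 51.17 a 131.9 b -19.8 y 0.5 | Fu -1.4 Fv -2.1 Fy 0.0 | rxF -0.300 M_y 0.040 sum -0.260 [-0.28  0.92  0.98 -0.39  2.05  1.09]
```

Request:
apply_moves(
  rows=[
    [0, 0, 0, -0.2, 0, -0.84, -1],
    [0, 0, 0, 0, 0, -1, -1],
    [0, 0.0889, 0, -0.981, 0, 0.208, -1],
    [0, 0.0889, 0, -0.981, 0, 0.208, -1],
    [0, 0.0889, 0, -0.981, 0, 0.208, -1],
    [0, 0.0889, 0, -0.981, 0, 0.208, -1],
    [0, 0.0889, 0, -0.981, 0, 0.208, -1],
    [0, 0.0889, 0, -0.981, 0, 0.208, -1],
    [0, 0.0889, 0, -0.981, 0, 0.208, -1],
    [0, 0.0889, 0, -0.981, 0, 0.208, -1],
    [0, 0.0889, 0, -0.981, 0, 0.208, -1],
    [0, 0.0889, 0, -0.981, 0, 0.208, -1],
    [0, 0, 0, 0, 0, 0, -1],
    [0, 0, 0, 0, 0, 0, -1],
  ],
)

```text
time: 18.35
position: [0.4002, -0.2268, 0.236]
tool_rot: [-0.02, 0.965, 0.082, 0.25]
ft_force: [-0.6, -0.5, 0.7]
width: 0.004
grip_force: 0.0
```

```bash
python3 -c "
from h import *
pol()
p,M=tool(); im=r.capture('wrist'); np.savez('w6',p=p,M=M,im=im)
cv2.imwrite('pics/w6.png',im[:,:,::-1])"
```

```text
t 18.35 tilt -29.02 a 179.9 b -23.3 y -0.2 | Fu 1.0 Fv -0.3 Fy -0.4 | rxF -0.030 M_y 0.184 sum 0.154 [-0.74  0.07  2.02  0.56  0.81  0.32]
```

View pics/w6.png

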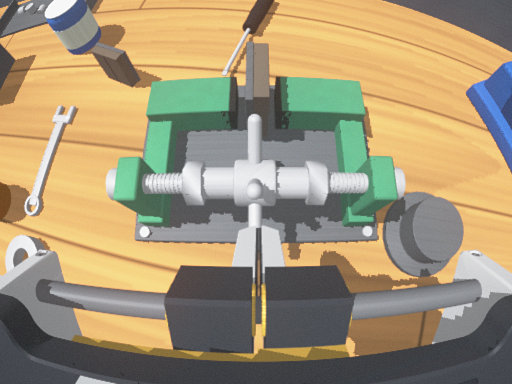

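Request:
apply_moves(
  rows=[
    [0, 0, 0, 0.06, 0, 0.7, -1],
    [0, 0, 0, 0.06, 0, 0.8, -1],
    [0, 0, 0, 0, 0, 0.37, -1],
    [0, -0.0667, 0, 0.56, 0, -0.06, -1],
    [0, -0.0667, 0, 0.56, 0, -0.06, -1],
    [0, -0.0667, 0, 0.56, 0, -0.06, -1],
    [0, -0.0667, 0, 0.56, 0, -0.06, -1],
    [0, -0.0667, 0, 0.56, 0, -0.06, -1],
    [0, -0.0667, 0, 0.56, 0, -0.06, -1],
  ],
)

```text
time: 19.52
position: [0.5019, -0.2089, 0.224]
tool_rot: [0.006, 0.994, 0.085, -0.064]
ft_force: [-7.2, -0.2, -3.9]
width: 0.003
grip_force: 2.9
```

```bash
python3 -c "
from h import *
pol()"
```

```text
t 19.52 tilt 7.37 a 132.4 b -21.5 y 0.2 | Fu -4.8 Fv -6.6 Fy 1.0 | rxF -0.974 M_y 1.019 sum 0.044 [-0.44  0.4   1.58 -0.08  1.27  0.99]
```

Request:
apply_moves(
  rows=[
    [0, -0.0667, 0, 0.56, 0, -0.06, -1],
    [0, -0.0667, 0, 0.56, 0, -0.06, -1],
    [0, -0.0667, 0, 0.56, 0, -0.06, -1],
    [0, -0.0667, 0, 0.56, 0, -0.06, -1],
  ],
)

```text
time: 20.02
position: [0.5563, -0.1993, 0.2143]
tool_rot: [0.024, 0.959, 0.081, -0.269]
ft_force: [-7.6, -1.8, -0.2]
width: 0.006
grip_force: 2.9
```

```bash
python3 -c "
from h import *
pol()"
```

```text
t 20.02 tilt 31.37 a 132.7 b -21.3 y 0.3 | Fu -4.2 Fv -6.6 Fy -0.5 | rxF -0.962 M_y 0.865 sum -0.097 [-0.33  0.67  1.25 -0.26  1.71  1.1 ]
```

Request:
apply_moves(
  rows=[
    [0, -0.0667, 0, 0.56, 0, -0.06, -1],
    [0, -0.0667, 0, 0.56, 0, -0.06, -1],
    [0, -0.0667, 0, 0.56, 0, -0.06, -1],
  ],
)

```text
time: 20.4
position: [0.592, -0.1931, 0.1928]
tool_rot: [0.036, 0.905, 0.077, -0.416]
ft_force: [-6.6, -1.1, 1.3]
width: 0.006
grip_force: 2.9
```

```bash
python3 -c "
from h import *
pol()"
```

```text
t 20.40 tilt 49.35 a 133.1 b -21.2 y 0.3 | Fu -4.2 Fv -5.3 Fy -0.0 | rxF -0.800 M_y 0.758 sum -0.042 [-0.28  0.89  1.01 -0.38  2.02  1.09]
```

Request:
apply_moves(
  rows=[
    [0, 0, 0, -0.2, 0, -0.84, -1],
    [0, 0, 0, 0, 0, -1, -1],
    [0, 0.0889, 0, -0.981, 0, 0.208, -1],
    [0, 0.0889, 0, -0.981, 0, 0.208, -1],
    [0, 0.0889, 0, -0.981, 0, 0.208, -1],
    [0, 0.0889, 0, -0.981, 0, 0.208, -1],
    [0, 0.0889, 0, -0.981, 0, 0.208, -1],
    [0, 0.0889, 0, -0.981, 0, 0.208, -1],
    [0, 0.0889, 0, -0.981, 0, 0.208, -1],
    [0, 0.0889, 0, -0.981, 0, 0.208, -1],
    [0, 0.0889, 0, -0.981, 0, 0.208, -1],
    [0, 0.0889, 0, -0.981, 0, 0.208, -1],
    [0, 0, 0, 0, 0, 0, -1],
    [0, 0, 0, 0, 0, 0, -1],
  ],
)

```text
time: 22.15
position: [0.3958, -0.2276, 0.2319]
tool_rot: [-0.022, 0.96, 0.082, 0.265]
ft_force: [0.3, -0.3, -0.6]
width: 0.005
grip_force: 0.0
```

```bash
python3 -c "
from h import *
pol()
p,M=tool(); im=r.capture('wrist'); np.savez('w7',p=p,M=M,im=im)
cv2.imwrite('pics/w7.png',cv2.resize(im[30:240,100:410,::-1],None,fx=2.5,fy=2.5,interpolation=cv2.INTER_CUBIC))"
```

```text
t 22.15 tilt -30.89 a 179.3 b -23.4 y -0.2 | Fu -0.6 Fv -0.1 Fy -0.3 | rxF -0.034 M_y 0.217 sum 0.183 [-0.76  0.06  2.04  0.62  0.79  0.25]
```

View pics/w7.png

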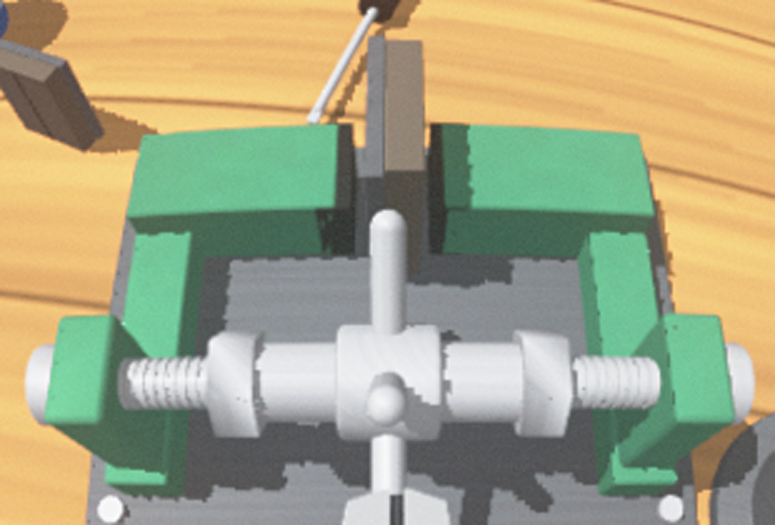

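The pad is still upright. The rubber faces are at about u=353 and u=428 in the crop and the pad is 60 px thick, so roughly 3 mm is left per side. I'll go on with shorter steps.

Request:
apply_moves(
  rows=[
    [0, 0, 0, 0.06, 0, 0.7, -1],
    [0, 0, 0, 0.06, 0, 0.8, -1],
    [0, 0, 0, 0, 0, 0.35, -1],
    [0, -0.0667, 0, 0.56, 0, -0.06, -1],
    [0, -0.0667, 0, 0.56, 0, -0.06, -1],
    [0, -0.0667, 0, 0.56, 0, -0.06, -1],
  ],
)

```text
time: 22.95
position: [0.4567, -0.2167, 0.2148]
tool_rot: [-0.009, 0.99, 0.084, 0.109]
ft_force: [-5.3, 0.4, -5.0]
width: 0.003
grip_force: 2.9
```

```bash
python3 -c "
from h import *
pol()"
```

```text
t 22.95 tilt -12.60 a 132.7 b -21.8 y 0.2 | Fu -3.8 Fv -6.1 Fy 1.3 | rxF -0.891 M_y 1.149 sum 0.258 [-0.57  0.24  1.83  0.18  0.92  0.73]
```

Request:
apply_moves(
  rows=[
    [0, -0.0389, 0, 0.326, 0, -0.041, -1],
    [0, -0.0389, 0, 0.326, 0, -0.041, -1],
  ],
)

```text
time: 23.2
position: [0.472, -0.2141, 0.2199]
tool_rot: [-0.004, 0.995, 0.085, 0.049]
ft_force: [-5.6, -1.3, -3.2]
width: -0.001
grip_force: 3.0
```

```bash
python3 -c "
from h import *
pol()"
```

```text
t 23.20 tilt -5.68 a 132.7 b -21.6 y 0.1 | Fu -2.6 Fv -6.0 Fy -0.3 | rxF -0.858 M_y 1.224 sum 0.366 [-0.52  0.29  1.74  0.07  1.03  0.85]
```

Request:
apply_moves(
  rows=[
    [0, -0.0389, 0, 0.326, 0, -0.041, -1],
    [0, -0.0389, 0, 0.326, 0, -0.041, -1],
  ],
)

```text
time: 23.45
position: [0.4877, -0.2114, 0.2229]
tool_rot: [0.001, 0.996, 0.085, -0.012]
ft_force: [-5.1, -2.5, -4.5]
width: 0.009
grip_force: 2.8
```

```bash
python3 -c "
from h import *
pol()"
```

```text
t 23.45 tilt 1.35 a 132.4 b -21.9 y 0.1 | Fu -4.6 Fv -5.3 Fy -1.6 | rxF -0.805 M_y 1.084 sum 0.279 [-0.47  0.35  1.65 -0.02  1.16  0.93]
```

Request:
apply_moves(
  rows=[
    [0, -0.0389, 0, 0.326, 0, -0.041, -1],
    [0, -0.0389, 0, 0.326, 0, -0.041, -1],
  ],
)

```text
time: 23.7
position: [0.5038, -0.2085, 0.224]
tool_rot: [0.007, 0.994, 0.085, -0.073]
ft_force: [-5.8, -1.1, -3.4]
width: 0.004
grip_force: 2.8
```

```bash
python3 -c "
from h import *
pol()"
```

```text
t 23.70 tilt 8.37 a 132.2 b -21.9 y 0.2 | Fu -4.2 Fv -5.3 Fy -0.1 | rxF -0.798 M_y 1.000 sum 0.202 [-0.43  0.41  1.56 -0.09  1.29  1.  ]
```

Request:
apply_moves(
  rows=[
    [0, -0.0389, 0, 0.326, 0, -0.041, -1],
    [0, -0.0389, 0, 0.326, 0, -0.041, -1],
  ],
)

```text
time: 23.95
position: [0.52, -0.2057, 0.2233]
tool_rot: [0.012, 0.987, 0.084, -0.133]
ft_force: [-7.5, -0.9, -3.5]
width: 0.006
grip_force: 2.8
```

```bash
python3 -c "
from h import *
pol()"
```

```text
t 23.95 tilt 15.37 a 132.2 b -21.8 y 0.2 | Fu -5.3 Fv -6.3 Fy 0.4 | rxF -0.953 M_y 0.971 sum 0.017 [-0.4   0.49  1.47 -0.15  1.42  1.04]
```

Request:
apply_moves(
  rows=[
    [0, -0.0389, 0, 0.326, 0, -0.041, -1],
    [0, -0.0389, 0, 0.326, 0, -0.041, -1],
  ],
)

```text
time: 24.2
position: [0.536, -0.2029, 0.2205]
tool_rot: [0.017, 0.977, 0.083, -0.193]
ft_force: [-7.1, -0.7, -2.3]
width: 0.004
grip_force: 2.8
```

```bash
python3 -c "
from h import *
pol()"
```

```text
t 24.20 tilt 22.37 a 132.2 b -21.7 y 0.3 | Fu -4.9 Fv -5.7 Fy 0.5 | rxF -0.856 M_y 0.919 sum 0.062 [-0.37  0.56  1.37 -0.2   1.54  1.07]
```

Request:
apply_moves(
  rows=[
    [0, -0.0389, 0, 0.326, 0, -0.041, -1],
    [0, -0.0389, 0, 0.326, 0, -0.041, -1],
  ],
)

```text
time: 24.45
position: [0.5516, -0.2002, 0.2159]
tool_rot: [0.022, 0.964, 0.082, -0.252]
ft_force: [-7.6, -1.0, -0.7]
width: 0.004
grip_force: 2.8
```

```bash
python3 -c "
from h import *
pol()"
```

```text
t 24.45 tilt 29.36 a 132.3 b -21.6 y 0.2 | Fu -4.3 Fv -6.3 Fy 0.3 | rxF -0.930 M_y 0.895 sum -0.034 [-0.34  0.65  1.28 -0.24  1.67  1.09]
```

Request:
apply_moves(
  rows=[
    [0, -0.0389, 0, 0.326, 0, -0.041, -1],
    [0, -0.0389, 0, 0.326, 0, -0.041, -1],
  ],
)

```text
time: 24.7
position: [0.5664, -0.1977, 0.2095]
tool_rot: [0.027, 0.947, 0.08, -0.311]
ft_force: [-7.8, -0.7, -1.1]
width: 0.005
grip_force: 2.8
```

```bash
python3 -c "
from h import *
pol()"
```

```text
t 24.70 tilt 36.35 a 132.5 b -21.5 y 0.2 | Fu -5.5 Fv -5.7 Fy 0.6 | rxF -0.872 M_y 0.851 sum -0.021 [-0.32  0.73  1.18 -0.29  1.8   1.1 ]
```

Request:
apply_moves(
  rows=[
    [0, -0.0389, 0, 0.326, 0, -0.041, -1],
    [0, -0.0389, 0, 0.326, 0, -0.041, -1],
  ],
)

```text
time: 24.95
position: [0.5804, -0.1953, 0.2012]
tool_rot: [0.032, 0.926, 0.078, -0.368]
ft_force: [-7.9, -1.3, 1.2]
width: 0.004
grip_force: 2.8
```

```bash
python3 -c "
from h import *
pol()"
```

```text
t 24.95 tilt 43.34 a 132.6 b -21.5 y 0.2 | Fu -4.7 Fv -6.7 Fy 0.0 | rxF -0.984 M_y 0.764 sum -0.219 [-0.3   0.82  1.09 -0.34  1.92  1.1 ]
```

Request:
apply_moves(
  rows=[
    [0, -0.0389, 0, 0.326, 0, -0.041, -1],
    [0, -0.0389, 0, 0.326, 0, -0.041, -1],
  ],
)

```text
time: 25.2
position: [0.5933, -0.193, 0.1912]
tool_rot: [0.037, 0.902, 0.076, -0.424]
ft_force: [-8.1, -1.8, 1.3]
width: 0.003
grip_force: 2.9
```

```bash
python3 -c "
from h import *
pol()"
```

```text
t 25.20 tilt 50.33 a 132.7 b -21.5 y 0.2 | Fu -5.6 Fv -6.4 Fy -0.4 | rxF -0.963 M_y 0.798 sum -0.165 [-0.28  0.9   0.99 -0.39  2.04  1.09]
```

Still free-turning at about 3.0 rad. I'll retract for the next spoke and look.

Request:
apply_moves(
  rows=[
    [0, 0, 0, -0.2, 0, -0.84, -1],
    [0, 0, 0, 0, 0, -1, -1],
    [0, 0.0889, 0, -0.981, 0, 0.208, -1],
    [0, 0.0889, 0, -0.981, 0, 0.208, -1],
    [0, 0.0889, 0, -0.981, 0, 0.208, -1],
    [0, 0.0889, 0, -0.981, 0, 0.208, -1],
    [0, 0.0889, 0, -0.981, 0, 0.208, -1],
    [0, 0.0889, 0, -0.981, 0, 0.208, -1],
    [0, 0.0889, 0, -0.981, 0, 0.208, -1],
    [0, 0.0889, 0, -0.981, 0, 0.208, -1],
    [0, 0.0889, 0, -0.981, 0, 0.208, -1],
    [0, 0.0889, 0, -0.981, 0, 0.208, -1],
    [0, 0, 0, 0, 0, 0, -1],
    [0, 0, 0, 0, 0, 0, -1],
  ],
)

```text
time: 26.95
position: [0.398, -0.2272, 0.2337]
tool_rot: [-0.022, 0.963, 0.082, 0.257]
ft_force: [-0.2, -0.2, 0.1]
width: 0.001
grip_force: 0.0
```

```bash
python3 -c "
from h import *
pol()
p,M=tool(); im=r.capture('wrist'); np.savez('w8',p=p,M=M,im=im)
cv2.imwrite('pics/w8.png',cv2.resize(im[30:240,100:410,::-1],None,fx=2.5,fy=2.5,interpolation=cv2.INTER_CUBIC))"
```

```text
t 26.95 tilt -29.86 a 179.4 b -23.7 y -0.2 | Fu 0.2 Fv -0.2 Fy -0.1 | rxF -0.028 M_y 0.202 sum 0.174 [-0.75  0.06  2.03  0.58  0.8   0.29]
```

View pics/w8.png

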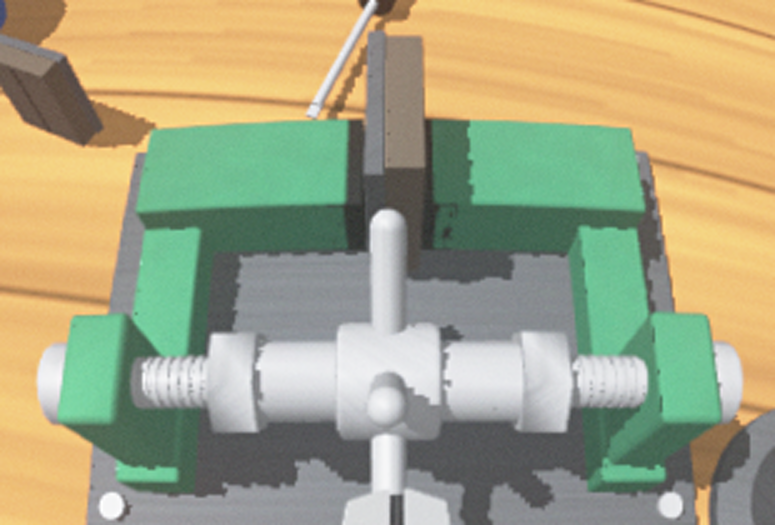

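The pad is upright and the jaws are almost on it, with hairline gaps at u≈363 and 425. I'll use fine steps from here.

Request:
apply_moves(
  rows=[
    [0, 0, 0, 0.06, 0, 0.7, -1],
    [0, 0, 0, 0.06, 0, 0.8, -1],
    [0, 0, 0, 0, 0, 0.35, -1],
    [0, -0.0389, 0, 0.326, 0, -0.041, -1],
    [0, -0.0389, 0, 0.326, 0, -0.041, -1],
    [0, -0.0389, 0, 0.326, 0, -0.041, -1],
  ],
)

```text
time: 27.75
position: [0.4429, -0.2191, 0.208]
tool_rot: [-0.014, 0.982, 0.084, 0.166]
ft_force: [-5.3, -1.6, -6.1]
width: 0.006
grip_force: 3.0
```

```bash
python3 -c "
from h import *
pol()"
```

```text
t 27.75 tilt -19.20 a 132.6 b -21.9 y 0.2 | Fu -3.9 Fv -7.1 Fy -0.7 | rxF -1.033 M_y 1.236 sum 0.204 [-0.62  0.2   1.91  0.32  0.82  0.59]
```

Request:
apply_moves(
  rows=[
    [0, -0.0278, 0, 0.233, 0, -0.031, -1],
    [0, -0.0278, 0, 0.233, 0, -0.031, -1],
  ],
)

```text
time: 28.0
position: [0.4531, -0.2172, 0.2129]
tool_rot: [-0.01, 0.989, 0.085, 0.123]
ft_force: [-4.7, -1.5, -4.4]
width: 0.003
grip_force: 3.1
```

```bash
python3 -c "
from h import *
pol()"
```

```text
t 28.00 tilt -14.19 a 132.3 b -22.1 y 0.2 | Fu -3.1 Fv -5.9 Fy -0.7 | rxF -0.844 M_y 1.203 sum 0.360 [-0.58  0.23  1.85  0.22  0.89  0.7 ]
```

Request:
apply_moves(
  rows=[
    [0, -0.0278, 0, 0.233, 0, -0.031, -1],
    [0, -0.0278, 0, 0.233, 0, -0.031, -1],
  ],
)

```text
time: 28.25
position: [0.4638, -0.2154, 0.2169]
tool_rot: [-0.007, 0.993, 0.085, 0.08]
ft_force: [-5.0, -0.9, -5.2]
width: 0.008
grip_force: 3.0
```

```bash
python3 -c "
from h import *
pol()"
```

```text
t 28.25 tilt -9.17 a 132.1 b -22.2 y 0.2 | Fu -4.3 Fv -5.9 Fy -0.0 | rxF -0.871 M_y 1.186 sum 0.315 [-0.54  0.26  1.79  0.13  0.97  0.79]
```

Request:
apply_moves(
  rows=[
    [0, -0.0278, 0, 0.233, 0, -0.031, -1],
    [0, -0.0278, 0, 0.233, 0, -0.031, -1],
  ],
)

```text
time: 28.5
position: [0.4749, -0.2135, 0.22]
tool_rot: [-0.003, 0.996, 0.085, 0.036]
ft_force: [-6.3, -2.1, -6.2]
width: 0.003
grip_force: 2.9
```

```bash
python3 -c "
from h import *
pol()"
```

```text
t 28.50 tilt -4.15 a 132.0 b -22.2 y 0.2 | Fu -5.7 Fv -7.0 Fy -1.0 | rxF -1.052 M_y 1.150 sum 0.098 [-0.51  0.3   1.73  0.05  1.06  0.87]
```

Request:
apply_moves(
  rows=[
    [0, -0.0278, 0, 0.233, 0, -0.031, -1],
    [0, -0.0278, 0, 0.233, 0, -0.031, -1],
  ],
)

```text
time: 28.75
position: [0.4863, -0.2115, 0.2222]
tool_rot: [0.001, 0.996, 0.085, -0.008]
ft_force: [-7.1, -1.6, -4.8]
width: 0.009
grip_force: 3.0
```

```bash
python3 -c "
from h import *
pol()"
```

```text
t 28.75 tilt 0.87 a 131.9 b -22.2 y 0.3 | Fu -4.9 Fv -7.2 Fy -0.4 | rxF -1.053 M_y 1.132 sum 0.079 [-0.48  0.34  1.66 -0.01  1.15  0.93]
```

Request:
apply_moves(
  rows=[
    [0, -0.0278, 0, 0.233, 0, -0.031, -1],
    [0, -0.0222, 0, 0.186, 0, -0.025, -1],
  ],
)

```text
time: 29.0
position: [0.4964, -0.2097, 0.2231]
tool_rot: [0.004, 0.995, 0.085, -0.047]
ft_force: [-8.8, -2.4, -3.7]
width: 0.004
grip_force: 4.6
```

```bash
python3 -c "
from h import *
pol()"
```

```text
t 29.00 tilt 5.42 a 131.5 b -22.5 y 0.3 | Fu -4.5 Fv -8.7 Fy -0.9 | rxF -1.243 M_y 1.654 sum 0.412 [-0.45  0.38  1.6  -0.06  1.23  0.97]
```

Resistance has started to rise. One small step more.

Request:
apply_moves(
  rows=[
    [0, -0.0167, 0, 0.14, 0, -0.019, -1],
    [0, 0, 0, 0, 0, 0, -1],
  ],
)

```text
time: 29.25
position: [0.4998, -0.2091, 0.2232]
tool_rot: [0.005, 0.995, 0.085, -0.06]
ft_force: [-9.4, -2.6, -3.4]
width: 0.01
grip_force: 4.5
```

```bash
python3 -c "
from h import *
pol()"
```

```text
t 29.25 tilt 6.89 a 131.4 b -22.4 y 0.3 | Fu -4.5 Fv -9.2 Fy -1.0 | rxF -1.310 M_y 1.606 sum 0.296 [-0.44  0.4   1.58 -0.07  1.26  0.98]
```

Request:
apply_moves(
  rows=[
    [0, -0.0133, 0, 0.112, 0, -0.015, -1],
    [0, -0.0133, 0, 0.112, 0, -0.015, -1],
  ],
)

```text
time: 29.5
position: [0.5049, -0.2083, 0.2232]
tool_rot: [0.007, 0.993, 0.084, -0.081]
ft_force: [-11.9, -1.5, -2.8]
width: 0.004
grip_force: 5.8
```

```bash
python3 -c "
from h import *
pol()"
```

```text
t 29.50 tilt 9.34 a 131.3 b -22.8 y 0.2 | Fu -4.7 Fv -11.4 Fy 0.5 | rxF -1.604 M_y 2.076 sum 0.472 [-0.43  0.42  1.55 -0.1   1.3   1.  ]
```

Firm pinch, about 0.65–0.7 N·m. I'll back off and withdraw.

Request:
apply_moves(
  rows=[
    [0, 0, 0, -0.15, 0, 0, -1],
    [0, 0, 0, -0.25, 0, 0, -1],
    [0, 0, 0, 0, 0, -0.6, -1],
    [0, 0, 0, 0, 0, -1, -1],
    [0, 0, 0, 0, 0, -1, -1],
    [0, 0, 0, 0, 0, -1, -1],
    [0, 0, 0, -0.5, 0, -1, -1],
    [0, 0.1, 0, -1, 0, 0, -1],
    [0, 0, 0, -1, 0, 0, -1],
    [0, 0, 0, -0.5, 0, 0, -1],
    [0, 0, 0, 0, 0, 0, -1],
    [0, 0, 0, 0, 0, 0, -1],
  ],
)

```text
time: 31.0
position: [0.441, -0.2193, 0.3449]
tool_rot: [-0.0, 0.996, 0.085, 0.0]
ft_force: [-0.6, 1.1, -0.1]
width: 0.007
grip_force: 0.0
```

```bash
python3 -c "
from h import *
pol()
im=r.capture('wrist')
cv2.imwrite('pics/w9.png',im[:,:,::-1])"
```

```text
t 31.00 tilt -0.03 a 254.9 b -66.0 y 0.2 | Fu -0.1 Fv -0.4 Fy 1.2 | rxF -0.111 M_y 0.006 sum -0.106 [-0.54  0.14  1.62  0.    1.38  0.86]
```

View pics/w9.png

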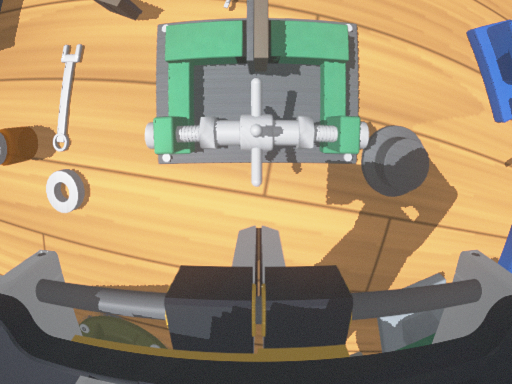

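The pad, at about (259,30), is square and pinched between both jaws. The arm is clear of the clamp.

```bash
python3 -c "
from workcell import r
print(r.hand_in())"
```

```text
the job is handed in; nothing more can be done
None
```

The pad stands upright in the clamp, pinched by both jaws at an estimated 0.65–0.7 N·m of turning torque. The arm is clear of everything, and the job was handed in at about 31 s; the hand-in gave no verdict.

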